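Hang the wash sieve in its bayonet ring and lock it

ROBOT

A 6-joint arm with a two-finger parallel gripper is mounted at the origin on a cart in front of the work surface, level with it; the furniture and walls round the work are solid. World frame = base frame: x ahead of the robot, y to its left, z up, the work surface at z = 0. Lengths are in m, angles in degrees, forces in N, time in s.
With the tool pointing down it reaches from about 0.25 to 0.725 m from the base axis. Payload 9.7 kg.
Tool frame: the origin (TCP) lies on the centre line of the jaws, within the pads' length; the fingertips stand 17 mm ahead of it and the grasp point (between the pads) lies 2 mm behind it; z points along the fingers, y is the line along which they close (so a half turn about z gives the same grasp; the last joint's range is limited). The gripper opens to 85 mm and grips with 20 to 120 N. Pads are 22 mm wide; open, the fingers measure 114 mm over their backs; the gripper's body (76 mm by 85 mm) begins 54 mm behind the grasp point. The pads swing forward as they close: fully open they stand 13 mm farther back than shut.
Start: joints at [75.802, 4.979, 10.078, 95.1, 0, 90], TCP at [0.135, 0.533, 0.248] pointing down, gripper open.
Joint ranges: [-179.16, 179.16], [-48.56, 103.87], [-65.8, 70.77], [-126.05, 130.52], [-82.76, 87.17], [-180, 180]. Speed limits (degrees/s): [127.2, 127.2, 147.25, 180, 180, 180].

INTERFACE

Orientations are given as [roll, pitch, yaw] about the fixed x, y, z axes, in that order (R = Rz(yaw) Ry(pitch) Rx(roll)).
In Python, from workcell import status, eyes, bot gives the robot as it stands.
- The arm moves only by the shell command python3 -m pendant 'ROWS' [FORCE]. ROWS is a JSON object of lists of equal length, an entry for each row: "linear": the shift along the tool's x, y, z in units of 0.025 m (1.0 is 0.025 m), a list of three; "rot": the turn, a rotation vector about the tool's x, y, z in units of 0.08 rad (1.0 is 0.08 rad), a list of three; "claw": the opening, from 0 (shut) to 1 (fully open). In form: {"linear": [[dx, dy, dz], ...], "rot": [[ax, ay, az], ...], "claw": [claw, ...]}. A call has 1 to 10 rows; each row shifts and turns the commanded pose from where the row before left it, along the tool's axes as they then stand; what a row does not reach is not made up. A row lasts 1/8 s, in which the tool goes at most 62.5 mm and 10.7 degrees, less where a joint would pass 70% of its speed; a pose out of reach is approached as far as the arm can. A call with a number of a shift or a turn outside -1 to 1 is refused whole. A call with a gripper value outside its range is refused whole. The fingers move at their own pace and stop on an object; FORCE is the grip in N (left out, the last holds). Time passes only in rows, so rows that do not move let the fingers close. It gives the time, the measured TCP pose, the force, the opening and the grip force at its end, in the units of the state.
- status.state(): the state, without advancing time (a new reading comes with each control period).
- eyes.grab_frame(name): name is "scene" or "top"; returns a dict with "pixels" (384x512x3 uint8, red, green, blue), "K" (3x3 intrinsics, pixels), "k1" (the pictures are not rectified: a ray, as slopes to the right and down, at radius r is drawn at 1 + k1 r^2 times it, then the intrinsics apply), "world_to_cam" (4x4, takes a point from world to camera coordinates). Camera axes: x right, y down, z forward; pixel columns grow to the right and rows downward; lengths in m; the calibration is good to about 2 mm. A picture is of the moment at which its call begins. There is no depth.
- bot.job_done(): hands the job in; it is judged then, once.
The state is a dict: "clock": time; "joints": joint angles; "joint_velocities": joint speeds; "tau": joint torques, N m; "ee_pos": TCP position; "tool_rot": TCP orientation; "ft_force": force on the tool from outside, world axes, zero at the start; "wrist_torque": the same for the moment, N m; "grip_width": finger opening in m; "grip_force": force on a finger pad.
Only numpy, scipy, OpenCV 4.12 (cv2) and the standard library are available. Lean on these libraries where they do the work, as an engineer would, in place of code of your own. Each camera call takes 0.05 s, during which the arm holds its last target. There are 200 camera calls.

TASK

Hang the wash sieve in the drain stand: lower its two lugs through the two entry slots until they rest on the ledge, turn it clockwise (seen from above) by feel until both lugs drop into the hidden locking notches, then press it fully home and let go. Do it gently, without forcing the sieve against the stand, and leave the bearing, the tin and the injector where they lie.

Things in the scene. Friction and masses are not known exactly. Their poses are not given: they have to be found in the camera images.
- sieve_bar (a point): Centre of the sieve's grip bar: straight steel bar 62 mm long, 11 wide, 13 high, on flat uprights at its ends above the cup's mouth. Axes: x along the bar, z up. It lies 86 mm above the sieve's underside and 56 mm above the undersides of the lugs. The sieve (0.2 to 0.33 kg) is the same turned by half a turn. Start: standing upright on the bench.
- sieve: The loose sieve, a bare-steel perforated cup 62 mm across, 40 mm deep, 93 mm high with its bar; this point is the centre of its underside, axes as for the bar.
- sieve_lug (a point): Middle of one of the two lugs, which stick out of the cup under the two ends of the bar (sieve's +x and -x): tips 43 mm from the sieve's axis, 12 mm wide, 6 mm thick, undersides 30 mm above the sieve's underside. This one is at +x, 39 mm out.
- stand: The drain stand, fixed to the bench and rigid: round foot 124 mm across, three thin legs, bare-steel bayonet ring. This point is the centre of the foot on the bench, axes as for the ring. The force between sieve and stand must stay below 60 N.
- ring_seat (a point): Centre of the ring at the height of the ledge on which the lugs first rest, 66 mm above the bench. z up, x through both entry slots. Ring 102 mm outside, clear opening 70 mm; the channel for the lugs reaches 46 mm from the axis. With the lugs on the ledge the bar is 56 mm above this point; with them down in the notches, 49 mm.
- ring_slot (a point): Middle of one entry slot (the ring's +x side, 40 mm out; the other is opposite) at the top of the lips, 15 mm above the ledge. Slots are 19 mm wide. The lips are 5 mm thick, 10 mm above the ledge, and cover the channel elsewhere. In the channel the lugs turn only clockwise from the slots: a stop is met 0.15 rad anticlockwise, another about 1.4 rad clockwise.
- ring_axis (a point): Point on the ring's axis at the notch floor, 7 mm below the ledge. Two opposite notches, 17 mm wide, are cut in the ledge under the lips, 0.50 to 1.30 rad clockwise of the slots, differently each time, unseen. Turn under a light load (3 to 8 N down): the lugs drop 2.5 mm onto stiff seat pads and the notch walls stop the turning; a steady 12 to 20 N pushes pads and lugs 4.5 mm on to the floor, where they stay.
- bearing_1: Bystander: bearing ring lying flat, 42 mm across, 14 mm high; not to be moved.
- paste_tin: Bystander: low round tin, 70 mm across, 26 mm high; not to be moved.
- injector_4: Bystander: slender fuel injector lying down, 144 mm long, 34 mm high; not to be moved.
Things that resemble listed ones, but are neither listed nor needed, are in the scene too. What is shaped like the sieve but purple is not meant.

How it is judged:
By the outcome, as a careful person would: the job done as asked, in the order asked, and still so for the second after the job is handed in, with the robot touching nothing.
It also fails if it takes over 67 s, if anything falls off the work surface, if the arm or the gripper's body presses on something with over 40 N, if the wrist force passes 120 N, or if a joint passes its speed limit or range.

## Working session

There is one attempt and no reset: what is moved stays moved. The work goes in short steps, Python scripts to look and compute and a shell command to move; the robot and the scene stay as the last step left them, time stands still between calls to the robot, and variables do not carry over. Pictures are saved under pics/ and viewed, at most 10 in all, crops included, and the job is handed in when it is done.

```bash
mkdir -p pics
python3 - <<'E'
from workcell import status, eyes
import cv2,numpy as np
print(status.state())
for n in("scene","top"):
    f=eyes.grab_frame(n); cv2.imwrite(f"pics/{n}0.png",f["pixels"][:,:,::-1]); print(n,f["K"],f["k1"],f["world_to_cam"])
E
```

```text
{'clock': 0.0, 'joints': array([7.58003232e+01, 5.00944725e+00, 1.00367659e+01, 9.50995754e+01,
       1.81495574e-04, 8.99979611e+01]), 'joint_velocities': array([ 0.09165119,  0.01834714, -0.07608422,  0.08710974, -0.00083231,
       -0.06413213]), 'tau': array([ 1.41149361e-03, -5.20387387e+01,  4.64808011e+01,  1.60074164e-02,
        2.07743383e-04,  8.63203269e-06]), 'ee_pos': array([0.13486713, 0.5330058 , 0.24761962]), 'tool_rot': array([-1.79927743e+02, -1.84066730e-04,  1.65802362e+02]), 'ft_force': array([-0.52560004, -0.36813751, -0.17365274]), 'wrist_torque': array([-0.02326249,  0.01948056, -0.01297745]), 'grip_force': 0.0, 'grip_width': 0.0854799231756482}
scene [[452.79396994   0.         249.60427372]
 [  0.         452.79396994 182.12356993]
 [  0.           0.           1.        ]] -0.03463010741969549 [[ 0.81979436 -0.57265121 -0.00279226 -0.24980381]
 [-0.39331267 -0.55950006 -0.72956482  0.46514457]
 [ 0.41622391  0.59919136 -0.68390597  0.6144662 ]
 [ 0.          0.          0.          1.        ]]
top [[427.76064077   0.         252.17673009]
 [  0.         427.76064077 197.55528928]
 [  0.           0.           1.        ]] -0.007940333905045976 [[ 0.02164782 -0.99976168  0.0028203   0.31389674]
 [-0.99778899 -0.02178224 -0.06279065  0.53774179]
 [ 0.06283712 -0.00145479 -0.99802274  0.99293055]
 [ 0.          0.          0.          1.        ]]
```

View pics/scene0.png

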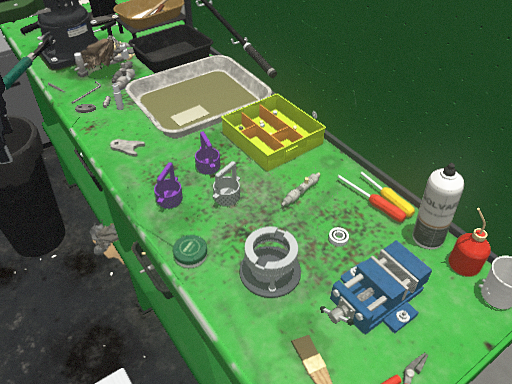

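View pics/top0.png

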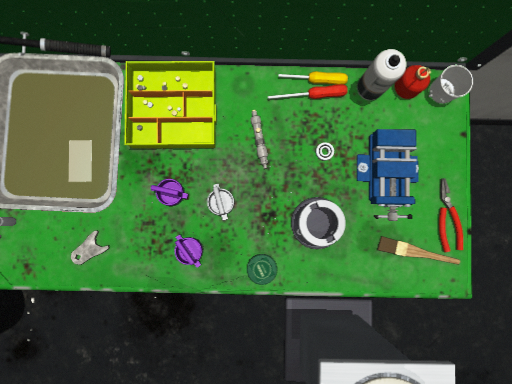

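Run:
```python
import cv2,numpy as np
s=cv2.imread("pics/scene0.png");t=cv2.imread("pics/top0.png")
r=lambda im,u,v,w,h,k:cv2.resize(im[v:v+h,u:u+w],None,fx=k,fy=k,interpolation=cv2.INTER_CUBIC)
a=r(s,200,150,50,62,6);b=r(t,196,172,50,62,6)[:, :]
c=r(s,232,220,76,84,5)[:,:380];d=r(t,285,190,70,64,5)
o=np.zeros((600,800,3),np.uint8)
o[:300,:250]=r(s,200,158,50,60,5);o[:300,260:510]=r(t,196,172,50,60,5)
o[300:600,:280]=r(s,234,222,70,75,4);o[300:580,290:570]=r(t,285,188,70,70,4)
cv2.imwrite("pics/crop.png",o)
```

```text
(no output)
```

View pics/crop.png

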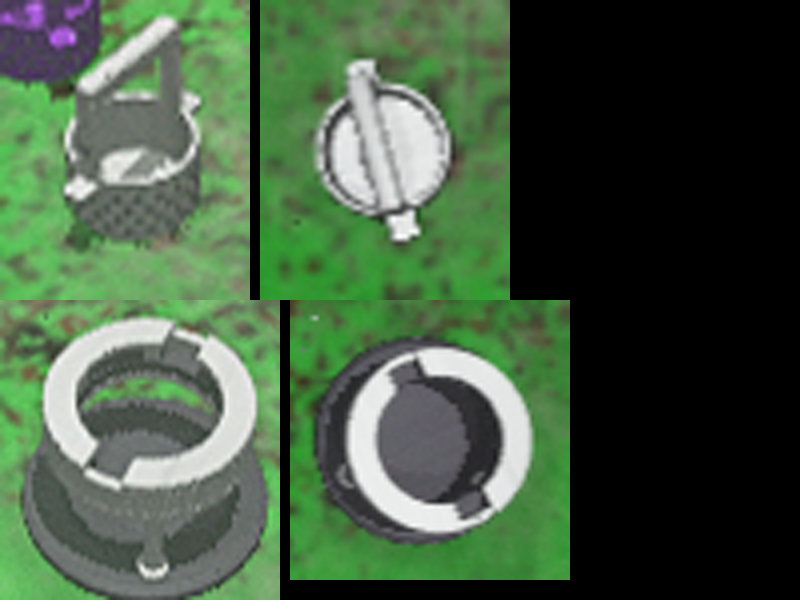

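The crop shows the bare-steel sieve (scene bar about (225,169), top about (219,201)) and the ring (scene about (271,247), top about (322,222)), with both slots visible in each view. Next I triangulate.

```bash
cat > h.py <<'E'
import cv2,numpy as np
from workcell import status,eyes
from scipy.optimize import least_squares
def frames(): return {n:eyes.grab_frame(n) for n in("scene","top")}
def proj(f,P):
    W=f["world_to_cam"]; p=np.atleast_2d(P)@W[:3,:3].T+W[:3,3]; s=p[:,:2]/p[:,2:]
    s=s*(1+f["k1"]*(s**2).sum(1,keepdims=True)); K=f["K"]; return s*[K[0,0],K[1,1]]+K[:2,2]
def tri(F,us,ut):
    r=least_squares(lambda P:np.r_[proj(F["scene"],P)[0]-us,proj(F["top"],P)[0]-ut],[.4,0,.05])
    return r.x,np.abs(r.fun).max()
def loc(z): return np.array(z)
E
python3 - <<'E'
from h import *
F=frames()
S=lambda x,y,k,u,v:np.array([(x+.5)/k-.5+u,(y+.5)/k-.5+v])
# (scene crop pts, top crop pts)
s=lambda x,y:S(x,y,5,200,158); t=lambda x,y:S(x-260,y,5,196,172)
rs=lambda x,y:S(x,y-300,4,234,222); rt=lambda x,y:S(x-290,y-300,4,285,188)
def show(n,a,b):
    P,e=tri(F,a,b); print(n,(P*1000).round(1),"px err",e.round(2)); return P
n1=show("bar near top end",s(86,87),t(392,207)); n2=show("bar far",s(171,24),t(360,82))
print("bar yaw",np.degrees(np.arctan2(*(n2-n1)[1::-1])),np.linalg.norm(n2-n1))
l1=show("lug near",s(80,187),t(404,225)); l2=show("lug far",s(191,102),t(362,70)); d=l2-l1
print("lug yaw",np.degrees(np.arctan2(d[1],d[0])),np.linalg.norm(d),(l1+l2)/2,(n1+n2)/2)
a=show("slot near",rs(110,465),rt(472,503)); b=show("slot far",rs(180,343),rt(406,372)); d=b-a
print("slot yaw",np.degrees(np.arctan2(d[1],d[0])),np.linalg.norm(d),(a+b)/2)
# ring outlines by model fit: bright mask
obs={}
for n,(u,v,w,h) in dict(scene=(234,222,70,72),top=(295,190,58,60)).items():
    g=F[n]["pixels"][v:v+h,u:u+w].astype(int); m=((g.min(2)>165)).astype(np.uint8)
    c=max(cv2.findContours(m,cv2.RETR_EXTERNAL,cv2.CHAIN_APPROX_NONE)[0],key=len); 
    hl=cv2.convexHull(c).reshape(-1,2)
    (cx,cy),ax,an=cv2.fitEllipse(cv2.convexHull(c)); obs[n]=(cx+u,cy+v); print(n,obs[n],ax,len(c))
q=np.linspace(0,2*np.pi,60)
def ctr(f,P,R=.051):
    c=np.c_[P[0]+R*np.cos(q),P[1]+R*np.sin(q),0*q+P[2]]; return cv2.fitEllipse(proj(f,c).astype(np.float32))[0]
r=least_squares(lambda P:np.r_[[np.subtract(ctr(F[n],P),obs[n]) for n in F]].ravel(),[.4,-.1,.08],diff_step=1e-3)
print("ring top centre",r.x,r.fun)
E
```

```text
bar near top end [490.7 390.5  94.9] px err 0.08
bar far [545.1 405.9  93.4] px err 0.0
bar yaw 15.809968345417042 0.05655769922631285
lug near [483.5 388.8  38.9] px err 0.27
lug far [556.  409.5  37. ] px err 0.33
lug yaw 15.938456082199934 0.07543095533261723 [0.51979221 0.39914626 0.03794938] [0.517892   0.39817333 0.09414086]
slot near [439.2 153.   79.3] px err 0.62
slot far [509.9 191.   81.8] px err 0.92
slot yaw 28.265835731018747 0.08027779503210665 [0.47452612 0.17199858 0.08055019]
scene (270.7361602783203, 247.63094902038574) (42.984275817871094, 53.02009963989258) 248
top (321.8866996765137, 222.59267044067383) (45.431766510009766, 46.029422760009766) 128
ring top centre [0.47436122 0.17156904 0.08232843] [ 0.29966736 -0.03046989 -0.19242477  0.2916832 ]
```

```bash
cat >> h.py <<'E'
def go(pos,yaw=None,verb=True):
    "print remaining shift in tool units at present orientation, and turn"
    from scipy.spatial.transform import Rotation as R
    s=status.state(); r=R.from_euler("xyz",s["tool_rot"],degrees=True)
    print("t",round(s["clock"],2),"pos",s["ee_pos"].round(4),"rot",s["tool_rot"].round(2),"j",s["joints"].round(1),"F",s["ft_force"].round(1),"w",round(s["grip_width"],4),"gf",s["grip_force"])
    print("linear units",(r.inv().apply(np.array(pos)-s["ee_pos"])/.025).round(2))
    if yaw is not None:
        t=R.from_euler("xyz",[180,0,yaw],degrees=True); print("rot units",((r.inv()*t).as_rotvec()/.08).round(2))
E
python3 -m pendant '{"linear":[[0,0,0],[0,0,0],[0,0,0],[0,0,0],[0,0,0],[0,0,0],[0,0,0]],"rot":[[0,0,-0.94],[0,0,-0.94],[0,0,-0.94],[0,0,-0.94],[0,0,-0.94],[0,0,-0.94],[0,0,-0.94]],"claw":[0.6,0.6,0.6,0.6,0.6,0.6,0.6]}' 
python3 -c "
from h import *
go([.519,.3986,.2],195.9)"
```

```text
clock: 1.08
ee_pos: [0.1349, 0.5331, 0.2481]
tool_rot: [-180.0, -0.0, -163.9]
ft_force: [-0.1, 0.3, -0.2]
grip_width: 0.0513
grip_force: 0.0
t 1.07 pos [0.1349 0.5331 0.2481] rot [-1.7998e+02 -1.0000e-02 -1.6390e+02] j [75.8  5.  10.1 95.1 -0.  59.7] F [-0.1  0.3 -0.2] w 0.0513 gf 0.0
linear units [-13.27  -9.43   1.92]
rot units [-0.   -0.    0.04]
```

```bash
python3 -m pendant '{"linear":[[-0.95,-0.67,0],[-0.95,-0.67,0],[-0.95,-0.67,0],[-0.95,-0.67,0],[-0.95,-0.67,0],[-0.95,-0.67,0],[-0.95,-0.67,0],[-0.95,-0.67,0],[-0.95,-0.67,0],[-0.95,-0.67,0]],"rot":[[0,0,0],[0,0,0],[0,0,0],[0,0,0],[0,0,0],[0,0,0],[0,0,0],[0,0,0],[0,0,0],[0,0,0]],"claw":[0.6,0.6,0.6,0.6,0.6,0.6,0.6,0.6,0.6,0.6]}' >/dev/null
python3 -m pendant '{"linear":[[-0.95,-0.67,0],[-0.95,-0.67,0],[-0.95,-0.67,0.4],[-0.92,-0.72,0.5],[0,0,0.5],[0,0,0]],"rot":[[0,0,0],[0,0,0],[0,0,0],[0,0,0],[0,0,0],[0,0,0]],"claw":[0.6,0.6,0.6,0.6,0.6,0.6]}' >/dev/null
python3 -c "
from h import *
go([.519,.3986,.084],195.9)
F=frames()
o=np.hstack([cv2.resize(F['scene']['pixels'][110:220,170:270],None,fx=4,fy=4),cv2.resize(F['top']['pixels'][150:260,170:270],None,fx=4,fy=4)])
cv2.imwrite('pics/a.png',o[:,:,::-1])"
```

```text
t 3.08 pos [0.5179 0.3976 0.2119] rot [-1.7996e+02 -1.3000e-01 -1.6404e+02] j [37.5 19.2 22.7 93.6  0.  21.6] F [-0.4  0.8 -0.3] w 0.0509 gf 0.0
linear units [-0.06  0.03  5.12]
rot units [-0.01 -0.03  0.01]
```

View pics/a.png

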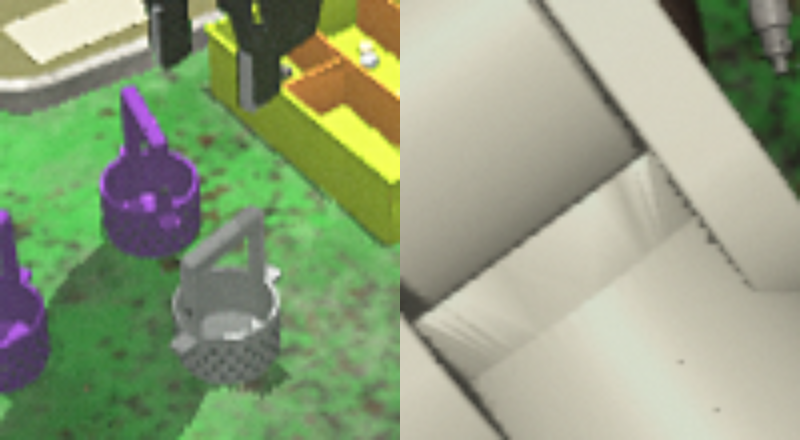

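The gripper is above the sieve and there is clear space around the bar at scene crop (220,240). I'll go down and grip.

```bash
python3 -m pendant '{"linear":[[-0.06,0.03,0.7],[0,0,0.8],[0,0,0.8],[0,0,0.8],[0,0,0.8],[0,0,0.6],[0,0,0.4],[0,0,0.22],[0,0,0],[0,0,0]],"rot":[[0,0,0],[0,0,0],[0,0,0],[0,0,0],[0,0,0],[0,0,0],[0,0,0],[0,0,0],[0,0,0],[0,0,0]],"claw":[0.6,0.6,0.6,0.6,0.6,0.6,0.6,0.6,0.6,0.4]}' 
python3 -m pendant '{"linear":[[0,0,0],[0,0,0],[0,0,0],[0,0,0],[0,0,0],[0,0,0],[0,0,0]],"rot":[[0,0,0],[0,0,0],[0,0,0],[0,0,0],[0,0,0],[0,0,0],[0,0,0]],"claw":[0.3,0.2,0.1,0,0,0,0]}' 60
python3 -c "
from h import *
go([.519,.3986,.184],208.3)"
```

```text
clock: 4.42
ee_pos: [0.5202, 0.3991, 0.086]
tool_rot: [180.0, 0.1, -164.0]
ft_force: [0.2, -0.9, 0.2]
grip_width: 0.0351
grip_force: 0.0
clock: 5.3
ee_pos: [0.52, 0.3991, 0.0856]
tool_rot: [180.0, 0.0, -164.0]
ft_force: [-0.3, 2.4, 3.5]
grip_width: 0.0098
grip_force: 59.0
t 5.3 pos [0.52   0.3991 0.0856] rot [ 1.7998e+02  3.0000e-02 -1.6403e+02] j [37.5 19.3  8.8 79.5  0.  21.5] F [-0.3  2.4  3.5] w 0.0098 gf 58.951531648635864
linear units [ 0.04 -0.01 -3.94]
rot units [ 0.    0.01 -2.69]
```

```bash
python3 -m pendant '{"linear":[[0,0,-0.3],[0,0,-0.6],[0,0,-0.9],[0,0,-0.9],[0,0,-0.9],[0,0,-0.9],[0,0,-0.2],[0,0,0]],"rot":[[0,0,0],[0,0,0],[0,0,0],[0,0,-0.54],[0,0,-0.54],[0,0,-0.54],[0,0,-0.54],[0,0,-0.54]],"claw":[0,0,0,0,0,0,0,0]}' 
python3 -c "
from h import *
go([.4755,.1723,.2],208.3)"
```

```text
clock: 6.3
ee_pos: [0.5202, 0.3988, 0.2044]
tool_rot: [-180.0, 0.1, -151.6]
ft_force: [-0.2, -0.6, -2.9]
grip_width: 0.01
grip_force: 58.6
t 6.3 pos [0.5202 0.3988 0.2044] rot [-1.7999e+02  8.0000e-02 -1.5159e+02] j [37.5 19.2 21.9 92.6 -0.   9.1] F [-0.2 -0.6 -2.9] w 0.01 gf 58.569812178611755
linear units [ 5.88 -7.12  0.17]
rot units [-0.    0.02  0.02]
```

```bash
python3 -m pendant '{"linear":[[0.3,-0.36,0],[0.6,-0.72,0],[0.75,-0.9,0],[0.75,-0.9,0],[0.75,-0.9,0],[0.75,-0.9,0],[0.75,-0.9,0],[0.65,-0.8,0],[0.4,-0.5,0.17],[0.18,-0.24,0]],"rot":[[0,0,0],[0,0,0],[0,0,0],[0,0,0],[0,0,0],[0,0,0],[0,0,0],[0,0,0],[0,0,0],[0,0,0]],"claw":[0,0,0,0,0,0,0,0,0,0]}' >/dev/null
python3 -m pendant '{"linear":[[0,0,0],[0,0,0]],"rot":[[0,0,0],[0,0,0]],"claw":[0,0]}' >/dev/null
python3 -c "
from h import *
go([.4755,.1723,.2],208.3)
F=frames()
o=np.hstack([cv2.resize(F['scene']['pixels'][160:300,225:315],None,fx=4,fy=4,interpolation=2),cv2.resize(F['top']['pixels'][150:290,270:370],None,fx=4,fy=4,interpolation=2)])
cv2.imwrite('pics/b.png',o[:,:,::-1])"
```

```text
t 7.8 pos [0.4752 0.173  0.1985] rot [ 179.99    0.   -151.64] j [20.  -1.8 -2.4 89.4  0.  -8.4] F [ 0.5 -0.  -1.7] w 0.0098 gf 58.531672954559326
linear units [ 0.   -0.03 -0.06]
rot units [0.   0.   0.01]
```

View pics/b.png

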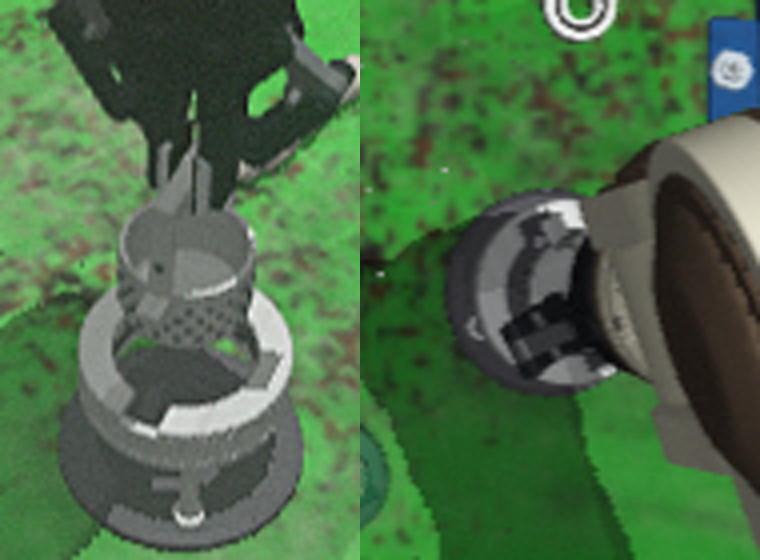

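Scene view: the sieve hangs above the ring with its near lug at about (262,236) px and the near slot at about (261,263). I'll compare that with the prediction.

Run:
```python
from h import *
s=status.state(); f=eyes.grab_frame("scene")
y=np.radians(28.36);R=np.array([[np.cos(y),-np.sin(y),0],[np.sin(y),np.cos(y),0],[0,0,1]])
c=s["ee_pos"]+R@[-.0011,0,.001]
print("axis est",c)
im=cv2.resize(f["pixels"][160:300,225:315],None,fx=6,fy=6,interpolation=2)[:,:,::-1].copy()[:, :]
cr=lambda P:((proj(f,P)-[225,160]+.5)*6-.5)
def poly(P,col,cl=True): cv2.polylines(im,[cr(P).round().astype(int)],cl,col,1)
for sg in(-1,1):
  for z in(-.050,-.056):
    poly([c+R@[sg*a,b,z] for a,b in((.031,-.006),(.043,-.006),(.043,.006),(.031,.006))],(0,0,255))
q=np.linspace(0,6.28,50)
for r,z in((.031,-.046),(.031,-.086)): poly([c+[r*np.cos(k),r*np.sin(k),z] for k in q],(0,255,255))
g=np.array([.4745,.1718,.081]); Q=R
for r in(.035,.051): poly([g+[r*np.cos(k),r*np.sin(k),0] for k in q],(255,0,0))
for sg in(-1,1): poly([g+Q@[sg*a,b,0] for a,b in((.035,-.0095),(.046,-.0095),(.046,.0095),(.035,.0095))],(255,0,255))
cv2.imwrite("pics/c.png",im[180:780])
```

```text
axis est [0.47414669 0.17247615 0.19942132]
```

View pics/c.png

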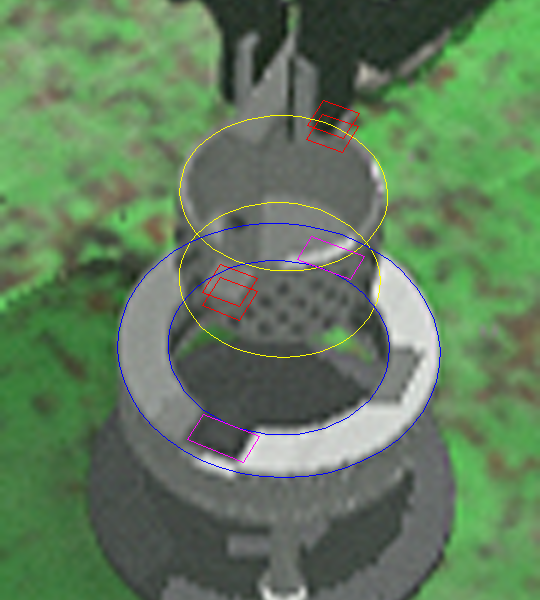

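The overlay agrees to about 1 mm, so I nudge about 1.3 mm and lower to just above the lips.

```bash
python3 -m pendant '{"linear":[[0,-0.05,0.3],[0,0,0.5],[0,0,0.5],[0,0,0.5],[0,0,0.3],[0,0,0.2],[0,0,0]],"rot":[[0,0,0],[0,0,0],[0,0,0],[0,0,0],[0,0,0],[0,0,0],[0,0,0]],"claw":[0,0,0,0,0,0,0]}' 
python3 -m pendant '{"linear":[[0,0,0.08],[0,0,0.08],[0,0,0.08],[0,0,0]],"rot":[[0,0,0],[0,0,0],[0,0,0],[0,0,0]],"claw":[0,0,0,0]}'
python3 -m pendant '{"linear":[[0,0,0.08],[0,0,0.08],[0,0,0]],"rot":[[0,0,0],[0,0,0],[0,0,0]],"claw":[0,0,0]}'
```

```text
clock: 8.82
ee_pos: [0.4755, 0.1713, 0.1408]
tool_rot: [180.0, -0.0, -151.7]
ft_force: [0.4, -0.6, -1.8]
grip_width: 0.0096
grip_force: 58.5
clock: 9.32
ee_pos: [0.4755, 0.1713, 0.1349]
tool_rot: [180.0, -0.0, -151.7]
ft_force: [-0.6, -0.3, -3.4]
grip_width: 0.0099
grip_force: 58.5
clock: 9.7
ee_pos: [0.4755, 0.1713, 0.1308]
tool_rot: [180.0, -0.0, -151.7]
ft_force: [-0.7, -0.4, -2.6]
grip_width: 0.0097
grip_force: 58.5
```

```bash
python3 -m pendant '{"linear":[[0,0,0.08],[0,0,0.08],[0,0,0.08],[0,0,0]],"rot":[[0,0,0],[0,0,0],[0,0,0],[0,0,0]],"claw":[0,0,0,0]}'
python3 -m pendant '{"linear":[[0,0,0.04],[0,0,0.04],[0,0,0]],"rot":[[0,0,0],[0,0,0],[0,0,0]],"claw":[0,0,0]}'
```

```text
clock: 10.2
ee_pos: [0.4755, 0.1713, 0.1248]
tool_rot: [180.0, -0.0, -151.7]
ft_force: [0.0, -0.1, -2.6]
grip_width: 0.0101
grip_force: 58.5
clock: 10.58
ee_pos: [0.4756, 0.1713, 0.123]
tool_rot: [180.0, -0.0, -151.7]
ft_force: [0.0, -0.1, -3.6]
grip_width: 0.0101
grip_force: 58.5
```

```bash
for i in 1; do python3 -m pendant '{"linear":[[0,0,0.03],[0,0,0.02],[0,0,0]],"rot":[[0,0,0],[0,0,0],[0,0,0]],"claw":[0,0,0]}'; done
python3 -m pendant '{"linear":[[0,0,0.02],[0,0,0]],"rot":[[0,0,0],[0,0,0]],"claw":[0,0]}'
```

```text
clock: 10.95
ee_pos: [0.4756, 0.1714, 0.1218]
tool_rot: [-180.0, -0.0, -151.7]
ft_force: [1.0, -0.2, -2.6]
grip_width: 0.01
grip_force: 58.5
clock: 11.2
ee_pos: [0.4756, 0.1714, 0.1213]
tool_rot: [180.0, 0.0, -151.7]
ft_force: [-0.7, -0.3, -3.1]
grip_width: 0.0097
grip_force: 58.6
```

```bash
python3 -m pendant '{"linear":[[0,0,0.03],[0,0,0]],"rot":[[0,0,0],[0,0,0]],"claw":[0,0]}'
python3 -m pendant '{"linear":[[0,0,0.02],[0,0,0]],"rot":[[0,0,0],[0,0,0]],"claw":[0,0]}'
```

```text
clock: 11.45
ee_pos: [0.4757, 0.1714, 0.1212]
tool_rot: [-180.0, 0.0, -151.7]
ft_force: [-2.5, -0.9, 4.4]
grip_width: 0.01
grip_force: 59.5
clock: 11.7
ee_pos: [0.4757, 0.1714, 0.1212]
tool_rot: [-180.0, 0.1, -151.7]
ft_force: [-3.9, -0.6, 9.3]
grip_width: 0.01
grip_force: 60.2
```

```bash
python3 -m pendant '{"linear":[[0,0,-0.02],[0,0,0],[0,0,0],[0,0,0],[0,0,0],[0,0,0]],"rot":[[0,0,0],[0,0,0.3],[0,0,0.4],[0,0,0.4],[0,0,0.4],[0,0,0]],"claw":[0,0,0,0,0,0]}'
python3 -c "
from h import *
s=status.state();print(s['ee_pos'],s['ft_force'],s['wrist_torque'])"
```

```text
clock: 12.45
ee_pos: [0.4763, 0.1716, 0.1212]
tool_rot: [-180.0, 0.1, -158.6]
ft_force: [0.7, 0.4, 4.2]
grip_width: 0.0101
grip_force: 59.7
[0.47625977 0.17159535 0.12120296] [0.69260226 0.35079872 4.20612505] [-0.04115537  0.05869875  0.02433221]
```

```bash
python3 -m pendant '{"linear":[[0,0,0],[0,0,0],[0,0,0],[0,0,0],[0,0,0],[0,0,0],[0,0,0]],"rot":[[0,0,0.5],[0,0,0.5],[0,0,0.5],[0,0,0.5],[0,0,0.5],[0,0,0.5],[0,0,0]],"claw":[0,0,0,0,0,0,0]}'
python3 -m pendant '{"linear":[[0,0,0],[0,0,0],[0,0,0],[0,0,0],[0,0,0]],"rot":[[0,0,0.25],[0,0,0.25],[0,0,0.25],[0,0,0.25],[0,0,0]],"claw":[0,0,0,0,0]}'
```

```text
clock: 13.32
ee_pos: [0.4762, 0.1716, 0.1212]
tool_rot: [180.0, 0.1, -172.4]
ft_force: [-1.0, 0.4, 4.9]
grip_width: 0.0098
grip_force: 59.7
clock: 13.95
ee_pos: [0.4763, 0.1716, 0.1212]
tool_rot: [180.0, 0.1, -176.9]
ft_force: [0.9, -0.5, 4.6]
grip_width: 0.0101
grip_force: 59.7
```

```bash
python3 -m pendant '{"linear":[[0,0,0],[0,0,0],[0,0,0],[0,0,0],[0,0,0]],"rot":[[0,0,0.25],[0,0,0.25],[0,0,0.25],[0,0,0.25],[0,0,0]],"claw":[0,0,0,0,0]}'
python3 -c "
from h import *
s=status.state();print(s['ft_force'],s['wrist_torque'])"
```

```text
clock: 14.58
ee_pos: [0.4762, 0.1716, 0.1212]
tool_rot: [180.0, 0.1, 178.5]
ft_force: [0.1, -0.4, 4.2]
grip_width: 0.0094
grip_force: 59.7
[ 0.07162056 -0.39782375  4.21982701] [-0.04863571 -0.0064254  -0.03127957]
```

```bash
python3 -m pendant '{"linear":[[0,0,0],[0,0,0],[0,0,0],[0,0,0],[0,0,0]],"rot":[[0,0,0.25],[0,0,0.25],[0,0,0.25],[0,0,0.25],[0,0,0]],"claw":[0,0,0,0,0]}'
```

```text
clock: 15.2
ee_pos: [0.4762, 0.1717, 0.1211]
tool_rot: [179.9, 0.1, 173.9]
ft_force: [-0.2, -0.7, 5.4]
grip_width: 0.0097
grip_force: 59.7
```

```bash
python3 -m pendant '{"linear":[[0,0,0],[0,0,0],[0,0,0],[0,0,0],[0,0,0]],"rot":[[0,0,0.25],[0,0,0.25],[0,0,0.25],[0,0,0.25],[0,0,0]],"claw":[0,0,0,0,0]}'
```

```text
clock: 15.82
ee_pos: [0.4757, 0.1716, 0.1206]
tool_rot: [180.0, 0.0, 169.4]
ft_force: [-0.6, 3.2, 3.5]
grip_width: 0.0096
grip_force: 59.5
```

```bash
python3 -c "
from h import *
s=status.state();print(s['ee_pos'],s['ft_force'],s['wrist_torque'],s['tool_rot'])"
python3 -m pendant '{"linear":[[0,0,0.02],[0,0,0]],"rot":[[0,0,0],[0,0,0.1]],"claw":[0,0]}'
python3 -c "
from h import *
s=status.state();print(s['ee_pos'],s['ft_force'],s['wrist_torque'],s['tool_rot'])"
```

```text
[0.47571368 0.17162174 0.12059548] [-0.6468957   3.20274844  3.45210225] [ 0.58516831 -0.10228076 -0.06474721] [1.79963523e+02 6.57402200e-03 1.69357455e+02]
clock: 16.08
ee_pos: [0.4757, 0.1716, 0.1204]
tool_rot: [180.0, 0.0, 168.9]
ft_force: [-2.3, 2.9, 6.2]
grip_width: 0.0096
grip_force: 59.8
[0.47565767 0.17163176 0.12038548] [-2.34678737  2.86313499  6.24897886] [0.67288609 0.06868842 0.09759408] [1.79954322e+02 8.93240710e-03 1.68930376e+02]
```

```bash
python3 -m pendant '{"linear":[[0,0.03,0],[0,0.03,0],[0,0,0]],"rot":[[0,0,0],[0,0,0],[0,0,0]],"claw":[0,0,0]}' >/dev/null
python3 -c "
from h import *
s=status.state();print(s['ee_pos'],s['ft_force'],s['wrist_torque'],s['tool_rot'])"
```

```text
[0.47575967 0.17257368 0.12038414] [-2.1794293  -0.36914074  7.27093981] [-0.18871513  0.30081413 -0.08986678] [-1.79965994e+02  7.31590765e-03  1.68919113e+02]
```

```bash
python3 -m pendant '{"linear":[[0,0,-0.01],[0,0,0],[0,0,0]],"rot":[[0,0,0.2],[0,0,0.2],[0,0,0]],"claw":[0,0,0]}' >/dev/null
python3 -c "
from h import *
s=status.state();print(s['ee_pos'],s['ft_force'],s['wrist_torque'],s['tool_rot'])"
```

```text
[0.47580443 0.17298814 0.12046079] [-2.83356951  1.91636518  5.20057579] [0.46707995 0.14529154 0.09433041] [ 1.79979543e+02 -8.50099590e-03  1.67093989e+02]
```

```bash
python3 -m pendant '{"linear":[[0.02,0.03,0],[0,0.03,0],[0,0,0]],"rot":[[0,0,0.1],[0,0,0.1],[0,0,0]],"claw":[0,0,0]}' >/dev/null
python3 -c "
from h import *
s=status.state();print(s['ee_pos'],s['ft_force'],s['wrist_torque'],s['tool_rot'])"
```

```text
[0.47577028 0.17427275 0.12041017] [-0.7634497   0.78900326  5.77726212] [-6.43645849e-02 -4.80683651e-05  2.15207885e-02] [-1.79975351e+02  1.38061445e-02  1.66158667e+02]
```

```bash
python3 -m pendant '{"linear":[[0,0,0],[0,0,0],[0,0,0]],"rot":[[0,0,0.2],[0,0,0.2],[0,0,0]],"claw":[0,0,0]}' >/dev/null
python3 -c "
from h import *
s=status.state();print(s['ee_pos'],s['ft_force'],s['wrist_torque'],s['tool_rot'],s['grip_force'])
f=eyes.grab_frame('scene')
cv2.imwrite('pics/d.png',cv2.resize(f['pixels'][180:300,225:325],None,fx=5,fy=5,interpolation=2)[:,:,::-1])"
```

```text
[0.47573989 0.17420703 0.1203167 ] [-0.6733103   1.33816473  5.19012852] [-0.02103488 -0.03870445  0.22432971] [-1.79969042e+02  9.31535264e-03  1.64331382e+02] 59.70197260379791
```

View pics/d.png

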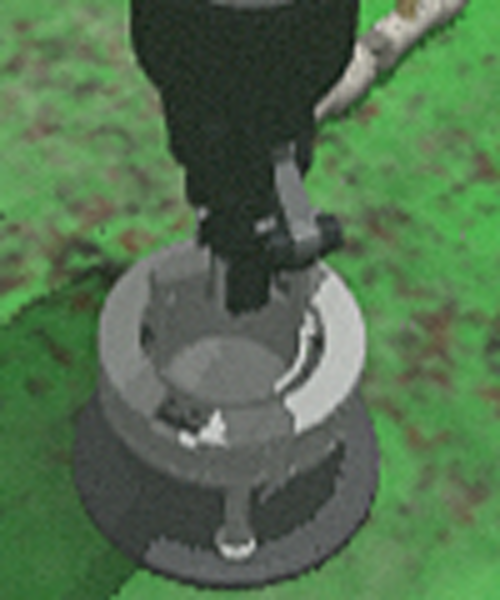

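The picture shows the sieve seated in the ring, roughly centred, with the slots now empty (near slot at about (262,262) px). The z-moment has risen, so the lugs are meeting walls. I'll probe downward gently.

```bash
python3 -m pendant '{"linear":[[0,0,0],[0,0,0.02],[0,0,0]],"rot":[[0,0,-0.15],[0,0,0],[0,0,0]],"claw":[0,0,0]}' >/dev/null
python3 -c "
from h import *
s=status.state();print(s['ee_pos'],s['ft_force'],s['wrist_torque'],s['tool_rot'],s['grip_force'])"
python3 -m pendant '{"linear":[[0,0,0.02],[0,0,0]],"rot":[[0,0,0],[0,0,0]],"claw":[0,0]}' >/dev/null
python3 -c "
from h import *
s=status.state();print(s['ee_pos'],s['ft_force'],s['wrist_torque'],s['tool_rot'],s['grip_force'])"
```

```text
[0.47576045 0.17423643 0.1201004 ] [-3.19181325 -1.41141372  6.55971292] [-0.14172939  0.10459862 -0.01724946] [-1.79985917e+02  1.72699356e-02  1.65020107e+02] 60.02671837806702
[0.47571194 0.17424725 0.11986499] [-3.58645283 -0.02439841  9.2890002 ] [-0.20360559  0.39977614 -0.01452585] [-1.79992971e+02  2.15069677e-02  1.65020474e+02] 60.3205132484436
```

Average drop is about 1.3 mm, half of the 2.5 mm. One lug (-x side) has probably dropped while the +x lug is still on the ledge. I'll shift back toward -y with less load.

```bash
python3 -m pendant '{"linear":[[0,0,-0.02],[0,-0.03,0],[0,-0.03,0],[0,-0.03,0],[0,0,0]],"rot":[[0,0,0],[0,0,0],[0,0,0],[0,0,0],[0,0,0]],"claw":[0,0,0,0,0]}' >/dev/null
python3 -c "
from h import *
s=status.state();print(s['ee_pos'],s['ft_force'],s['wrist_torque'],s['tool_rot'],s['clock'])"
python3 -m pendant '{"linear":[[0,-0.03,0],[0,0,0]],"rot":[[0,0,0],[0,0,0]],"claw":[0,0]}' >/dev/null
python3 -c "
from h import *
s=status.state();print(s['ee_pos'],s['ft_force'],s['wrist_torque'],s['tool_rot'],s['clock'])"
```

```text
[0.47540914 0.17251547 0.11989159] [0.41757252 3.19302968 3.8297681 ] [ 0.76575791 -0.37082327  0.10934182] [1.79956371e+02 2.13362379e-02 1.65043114e+02] 18.875
[0.47444091 0.17104507 0.11885082] [ 0.87553118 -0.05323328 -3.0221221 ] [-0.05439283 -0.00367373 -0.04361657] [-1.79910801e+02 -8.23570239e-02  1.65006638e+02] 19.125
```

The lug released: the load is gone and z is lower. Now I lower onto the pads.

```bash
python3 -m pendant '{"linear":[[0,0,0.02],[0,0,0.02],[0,0,0]],"rot":[[0,0,0],[0,0,0],[0,0,0]],"claw":[0,0,0]}' >/dev/null
python3 -c "
from h import *
s=status.state();print(s['ee_pos'],s['ft_force'],s['wrist_torque'],s['tool_rot'],s['clock'])"
```

```text
[0.47494656 0.17143438 0.11875239] [ 0.22364665 -0.06541247 -1.80533258] [-0.11113517  0.13868178 -0.02236409] [-1.79990005e+02 -2.09980804e-03  1.65020370e+02] 19.5
```

```bash
python3 -m pendant '{"linear":[[0,0,0.02],[0,0,0.01],[0,0,0],[0,0,0]],"rot":[[0,0,0],[0,0,0],[0,0,0],[0,0,0]],"claw":[0,0,0,0]}' >/dev/null
python3 -c "
from h import *
s=status.state();print(s['ee_pos'],s['ft_force'],s['wrist_torque'],s['tool_rot'],s['clock'])"
python3 -m pendant '{"linear":[[0,0,0],[0,0,0],[0,0,0],[0,0,0]],"rot":[[0,0,0.2],[0,0,0.2],[0,0,0.2],[0,0,0]],"claw":[0,0,0,0]}' >/dev/null
python3 -c "
from h import *
s=status.state();print(s['ee_pos'],s['ft_force'],s['wrist_torque'],s['tool_rot'],s['clock'])"
```

```text
[0.47509038 0.17155639 0.11866771] [-2.4983374  -0.73075355  5.47409366] [-0.26556572  0.61734253 -0.02709662] [1.79976404e+02 3.39250791e-02 1.65025874e+02] 20.0
[0.47548076 0.17170504 0.11866977] [-1.25512893  0.33322306  5.12957918] [-0.16353737  0.19353033  0.09688969] [1.79945046e+02 7.18916227e-02 1.62253149e+02] 20.5
```

Exactly 2.5 mm below the ledge, so both lugs are on the pads. Next I feel for the clockwise wall.

```bash
python3 -m pendant '{"linear":[[0,0,0],[0,0,0],[0,0,0]],"rot":[[0,0,0.2],[0,0,0.2],[0,0,0]],"claw":[0,0,0]}' >/dev/null
python3 -c "
from h import *
s=status.state();print(s['ee_pos'],s['ft_force'],s['wrist_torque'],s['tool_rot'],s['clock'])"
```

```text
[0.47548501 0.17160869 0.11865386] [-0.6818093  -1.13620241  5.60661421] [-0.25582249  0.13340917  0.18458919] [1.79954752e+02 7.33112933e-02 1.60418872e+02] 20.875
```

```bash
python3 -m pendant '{"linear":[[0,0,0],[0,0,0],[0,0,0]],"rot":[[0,0,0.2],[0,0,0.2],[0,0,0]],"claw":[0,0,0]}' >/dev/null
python3 -c "
from h import *
s=status.state();print(s['ee_pos'],s['ft_force'],s['wrist_torque'],s['tool_rot'],s['clock'])"
```

```text
[0.47535073 0.17146127 0.11869894] [-1.89297273 -3.03267998  6.43793823] [-0.55595148  0.29639179  0.6582216 ] [1.79979881e+02 7.24540883e-02 1.58618833e+02] 21.25
```

The turn now meets a wall: the z-moment is up to 0.66 N m. I back off a little and press.

```bash
python3 -m pendant '{"linear":[[0,0.02,0],[0,0.02,0],[0,0,0.02],[0,0,0.01],[0,0,0],[0,0,0]],"rot":[[0,0,-0.25],[0,0,-0.25],[0,0,0],[0,0,0],[0,0,0],[0,0,0]],"claw":[0,0,0,0,0,0]}' >/dev/null
python3 -c "
from h import *
s=status.state();print(s['ee_pos'],s['ft_force'],s['wrist_torque'],s['tool_rot'],s['clock'])"
```

```text
[0.47562038 0.17206449 0.11796501] [-2.27367399 -4.07452645  7.70247899] [-0.81912313  0.44670364 -0.006942  ] [-1.79980623e+02  7.18628276e-02  1.60858102e+02] 22.0
```

```bash
python3 -m pendant '{"linear":[[0,-0.02,0.02],[0,-0.02,0.02],[0,0,0.02],[0,0,0],[0,0,0]],"rot":[[0,0,0],[0,0,0],[0,0,0],[0,0,0],[0,0,0]],"claw":[0,0,0,0,0]}' >/dev/null
python3 -c "
from h import *
s=status.state();print(s['ee_pos'],s['ft_force'],s['wrist_torque'],s['tool_rot'],s['clock'])"
```

```text
[0.47550133 0.1715714  0.1166045 ] [-1.71888798 -1.51967597  6.84025866] [-0.35288413  0.28179358  0.00611763] [1.79950379e+02 7.67434433e-02 1.60868102e+02] 22.625
```

```bash
python3 -m pendant '{"linear":[[0,0,0.02],[0,0,0.02],[0,0,0.02],[0,0,0.02],[0,0,0.02],[0,0,0],[0,0,0]],"rot":[[0,0,0],[0,0,0],[0,0,0],[0,0,0],[0,0,0],[0,0,0],[0,0,0]],"claw":[0,0,0,0,0,0,0]}' >/dev/null
python3 -c "
from h import *
s=status.state();print(s['ee_pos'],s['ft_force'],s['wrist_torque'],s['tool_rot'],s['clock'])"
```

```text
[0.47548089 0.17159407 0.11420719] [-1.47119399 -2.01112681  8.01112603] [-0.29206884  0.4128345  -0.04877684] [1.79945647e+02 7.70623674e-02 1.60867993e+02] 23.5
```

At the floor (7.0 mm down). I press to about 15 N, hold it, and check that nothing more moves.

```bash
python3 -m pendant '{"linear":[[0,0,0.02],[0,0,0.01],[0,0,0],[0,0,0],[0,0,0],[0,0,0]],"rot":[[0,0,0],[0,0,0],[0,0,0],[0,0,0],[0,0,0],[0,0,0]],"claw":[0,0,0,0,0,0]}' >/dev/null
python3 -c "
from h import *
s=status.state();print(s['ee_pos'],s['ft_force'],s['wrist_torque'],s['tool_rot'],s['clock'])"
```

```text
[0.47552494 0.17168628 0.11418836] [-4.52619154 -1.30753315 13.35198969] [-0.38844416  0.84574058  0.00437778] [1.79915364e+02 1.04143016e-01 1.60873324e+02] 24.25
```

Home. I unload, release and lift clear.

```bash
python3 -m pendant '{"linear":[[0,0,-0.03],[0,0,0],[0,0,0],[0,0,0],[0,0,0],[0,0,0],[0,0,0],[0,0,0]],"rot":[[0,0,0],[0,0,0],[0,0,0],[0,0,0],[0,0,0],[0,0,0],[0,0,0],[0,0,0]],"claw":[0,0.15,0.25,0.35,0.4,0.4,0.4,0.4]}' 
python3 -m pendant '{"linear":[[0,0,-0.2],[0,0,-0.5],[0,0,-0.8],[0,0,-0.8],[0,0,-0.8],[0,0,-0.8],[0,0,-0.8],[0,0,-0.8],[0,0,-0.4],[0,0,0]],"rot":[[0,0,0],[0,0,0],[0,0,0],[0,0,0],[0,0,0],[0,0,0],[0,0,0],[0,0,0],[0,0,0],[0,0,0]],"claw":[0.4,0.4,0.4,0.4,0.4,0.4,0.4,0.4,0.4,0.4]}' 
python3 -c "
from h import *
F=frames()
o=np.hstack([cv2.resize(F['scene']['pixels'][190:300,225:325],None,fx=4,fy=4,interpolation=2),cv2.resize(F['top']['pixels'][160:270,270:370],None,fx=4,fy=4,interpolation=2)])
cv2.imwrite('pics/e.png',o[:,:,::-1])"
```

```text
clock: 25.25
ee_pos: [0.475, 0.1715, 0.1133]
tool_rot: [180.0, 0.0, 160.9]
ft_force: [0.6, -0.0, -0.3]
grip_width: 0.0341
grip_force: 0.0
clock: 26.5
ee_pos: [0.4753, 0.1716, 0.2615]
tool_rot: [180.0, 0.1, 160.9]
ft_force: [0.8, -0.7, -0.2]
grip_width: 0.0343
grip_force: 0.0
```

View pics/e.png

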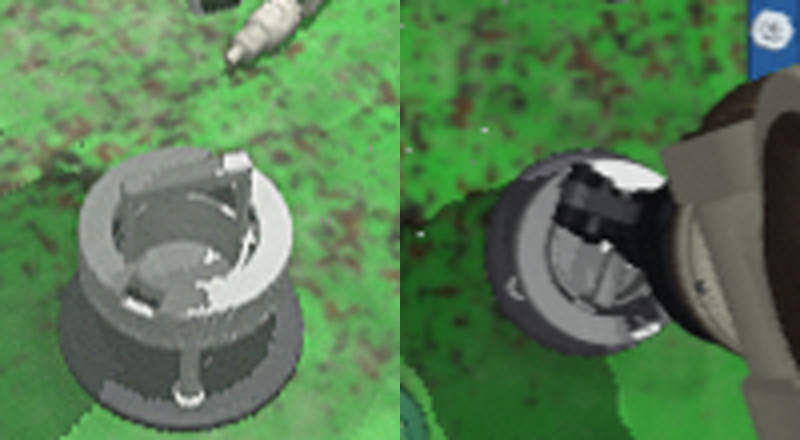

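The sieve sits level in the ring, with its bar from about (257,238) to (284,230) in the scene view. It is turned away from the slots and the gripper is clear.

```bash
python3 -c "
from workcell import bot
print(bot.job_done())"
```

```text
the job is handed in; nothing more can be done
None
```

The sieve hangs locked in the drain stand: both lugs are in the notches and pressed 7 mm down to the floor, the gripper is clear, and the job was handed in at about 26.5 s.

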